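# Slide the finned module round the swap tray and dock it

### The job

In the four-bay tray, slide the modules one at a time into the empty bay until the module with the cooling fins can be slid into the dock bay, then slide it on into the dock pocket and press it gently but fully home, so that the brass contact bar is pushed right back to its stop. Never lift a module off the tray floor or force one against the tray walls or the contact, leave both smooth modules squarely in bays of the tray, and do not disturb the other things on the table.

Things in the scene. Friction and masses are not known exactly. Their poses are not given: they have to be found in the camera images.
- tray: Fixed aluminium tray. Origin: centre of its 2 x 2 bays, at table level; x towards the dock end (away from the robot, turned up to 25 degrees), y left, z up. Floor 6 mm, wall tops 28 mm above the table. Inside 162 x 161 mm, bay centres at x, y = +-40 mm, no walls between. Beyond the dock bay the wall at x = +81 is open: a pocket 80 mm wide, y = 0.5 to 80.5 mm, with a lead-in corner, runs on in +x.
- rim: The walls of the tray and pocket, 6 mm thick, one piece with the tray, same origin and axes.
- bay_dock (a point): Centre of the dock bay (tray x +40, y +40 mm) on the tray floor; the pocket opens from it in tray +x. At the start a smooth module stands here.
- bay_far (a point): Centre of the bay at tray x +40, y -40 mm, on the floor. Starts with the finned or a smooth module.
- bay_near (a point): Centre of the bay at tray x -40, y +40 mm, on the floor. Starts with the other of these two.
- bay_corner (a point): Centre of the bay at tray x -40, y -40 mm, on the floor, diagonal to the dock bay; empty at the start.
- finned_center (a point): Module to dock: grey block 76 x 76 x 32 mm, three upright cooling fins (12 mm high, along x) on the lid near each y edge, 0.3 to 0.45 kg. A black grip bar, 40 mm along y, 20 mm thick in x, 34 mm high, stands mid-lid. Point: its centre, half-way up the 66 mm overall height (1 mm above the lid, at the bar's root). Its axes start within 2 degrees of the tray's.
- plain_a_center (a point): A smooth-lidded module, same block, grip bar, mass and point as the finned one but without fins; starts in the dock bay.
- plain_b_center (a point): The other smooth-lidded module, same form.
- contact (a joint): Travel (m) of the brass contact bar across the pocket's blind end, along tray +x: starts at 0 to 0.003, hard stop at 0.008. Slides stiffly (5 N, no spring), stays where left, must not bear over 30 N. Its socket is adjustable in depth: fully home, the module's centre is somewhere in tray x = +56 to +80 mm, at y = +40 mm; the stop is felt as a clear rise of force above the drag.
- tape: Bystander, leave alone: roll of clear tape lying flat, 60 mm across, 18 mm high. Origin under its middle.
- driver: Bystander, leave alone: screwdriver, 160 mm long. Origin under its middle.
- adapter: Bystander, leave alone: black power adapter, 90 x 45 x 30 mm. Origin under its middle.
- mug: Bystander, leave alone: white mug, 76 mm across, 90 mm high. Origin under its middle.
- sfp_tin: Bystander, leave alone: flat metal tin, 77 x 57 x 32 mm. Origin under its middle.
- minipc: Bystander, leave alone: black mini computer, 130 x 130 x 47 mm. Origin under its middle.

How it is judged (in metres and radians):
At the end, for the whole second after the job is handed in: The contact bar is pushed back at least 6.5 of its 8 mm by the finned module, which stands in the pocket (centre beyond tray x +50 mm, y within 5 mm of +40); each smooth module is within 10 mm of the centre of one of the other bays; all lie on the tray floor, released, at rest (value of joint contact above 0.0065 m and x of finned_center in the frame of tray above 0.05 m and y of finned_center in the frame of tray between 0.035 and 0.045 m and (horizontal distance between plain_a_center and bay_far below 0.01 m or horizontal distance between plain_a_center and bay_near below 0.01 m or horizontal distance between plain_a_center and bay_corner below 0.01 m) and (horizontal distance between plain_b_center and bay_far below 0.01 m or horizontal distance between plain_b_center and bay_near below 0.01 m or horizontal distance between plain_b_center and bay_corner below 0.01 m) and linear speed of each of finned, plain_a, plain_b below 0.02 m/s and z of each of finned_center, plain_a_center, plain_b_center in the frame of tray below 0.043 m); the robot touches nothing.
It fails at once if A module is lifted more than 6 mm off the tray floor (z of any of finned_center, plain_a_center, plain_b_center in the frame of tray above 0.045 m).
It fails at once if The contact bar is loaded above 30 N by a module or by the robot (contact force between contact and anything else above 30 N).
It fails at once if A module is pressed against a wall of the tray or pocket with more than 40 N (contact force between any of finned, plain_a, plain_b and rim above 40 N).
It fails at once if A bystander is moved more than 20 mm (distance of any of tape, driver, adapter, mug, sfp_tin, minipc from where it was at the start of the episode above 0.02 m).
It also fails if it takes over 58 s, if anything falls off the work surface, if the arm or the gripper's body presses on something with over 40 N, if the wrist force passes 120 N, or if a joint passes its speed limit or range.

### The arm

A 6-joint arm with a two-finger parallel gripper is mounted at the origin on the work surface. World frame = base frame: x ahead of the robot, y to its left, z up, the work surface at z = 0. Lengths are in mm, angles in rad, forces in N, time in s.
With the tool pointing down it reaches from about 300 to 775 mm from the base axis. Payload 14.6 kg.
Tool frame: the origin (TCP) lies at the very end of the fingers, on their centre line; the grasp point (between the pads) lies 19 mm behind it; z points along the fingers, y is the line along which they close (so a half turn about z gives the same grasp; the last joint's range is limited). The gripper opens to 94 mm and grips with 3 to 60 N. Pads are 16 mm wide; open, the fingers measure 119 mm over their backs; the gripper's body (75 mm by 177 mm) begins 78 mm behind the grasp point.
Start: joints at [-1.272, 0.3, 1.521, -0, 1.321, -0.067], TCP at [196.726, -513.603, 205.446] pointing down, gripper open.
Joint ranges: [-3.03, 3.03], [-0.79, 2.21], [0.23, 2.52], [-1.04, 4.18], [0, 3.07], [-2.55, 2.55]. Speed limits (rad/s): [2.22, 2.22, 2.57, 3.14, 3.14, 3.14].

### API

Orientations are given as [roll, pitch, yaw] about the fixed x, y, z axes, in that order (R = Rz(yaw) Ry(pitch) Rx(roll)).
In Python, from cell import manip, optics gives the robot as it stands.
- The arm moves only by the shell command python3 -m crank 'ROWS' [FORCE]. ROWS is JSON, a list of rows, each a list of 7 numbers: the opening in per cent of the stroke, from 0 (shut) to 100 (fully open), then the shift along the tool's x, y, z in mm, then the turn, a rotation vector about the tool's x, y, z in rad. A call has 1 to 10 rows; each row is the pose to reach, as a shift and turn from the pose commanded when the call began, along the tool's axes at that moment; what a row does not reach only later rows make up. A row lasts 1/10 s, in which the tool goes at most 50 mm and 8.59 degrees, less where a joint would pass 70% of its speed; a pose out of reach is approached as far as the arm can. A call with a gripper value outside its range is refused whole. The fingers move at their own pace and stop on an object; FORCE is the grip in N (left out, the last holds). Time passes only in rows, so rows that repeat a pose let the fingers close. It gives the time, the measured TCP pose, the force, the opening and the grip force at its end, in the units of the state.
- manip.read_state(): the state, without advancing time (a new reading comes with each control period).
- optics.camera(name): name is "scene" or "top" or "wrist"; returns (picture, depth): 480x640x3 uint8, red, green, blue; 480x640 float32, mm along the optical axis (not along the pixel's ray), 0 where there is no reading.
- optics.calibration(name): a dict with "camera_matrix" (3x3 intrinsics, pixels), "R" (3x3) and "t" (3): a world point X has camera coordinates R X + t. Camera axes: x right, y down, z forward; pixel columns grow to the right and rows downward; lengths in mm; the calibration is good to about 2 mm. A picture is of the moment at which its call begins: read the wrist's pose just before it. calibration takes no time and is no camera call; for the wrist camera it gives the pose at the moment of the call.
- manip.sign_off(): hands the job in; it is judged then, once.
The state is a dict: "clock": time; "joints": joint angles; "qd": joint speeds; "effort": joint torques, N m; "eef_pos": TCP position; "eef_rot": TCP orientation; "wrist_force": force on the tool from outside, world axes, zero at the start; "moment": the same for the moment, N m; "finger_gap": finger opening in mm; "finger_force": force on a finger pad.
Only numpy, scipy, OpenCV 4.12 (cv2) and the standard library are available. Lean on these libraries where they do the work, as an engineer would, in place of code of your own. Each camera call takes 0.05 s, during which the arm holds its last target. There are 200 camera calls.

## Working session

There is one attempt and no reset: what is moved stays moved. The work goes in short steps, Python scripts to look and compute and a shell command to move; the robot and the scene stay as the last step left them, time stands still between calls to the robot, and variables do not carry over. Pictures are saved under pics/ and viewed, at most 10 in all, crops included, and the job is handed in when it is done.

```bash
ls; mkdir -p pics; python3 - <<'E'
from cell import manip, optics
import cv2,numpy as np
print(manip.read_state())
for n in("top","scene"):
    p,d=optics.camera(n); cv2.imwrite(f"pics/{n}0.png",p[:,:,::-1]); np.save(f"pics/{n}0.npy",d)
    c=optics.calibration(n);print(n,c)
E
```

```text
pics
{'clock': 0.0, 'joints': array([-1.27165473e+00,  3.00505514e-01,  1.52156353e+00, -3.60755233e-05,
        1.32071558e+00, -6.65938337e-02]), 'qd': array([-0.00183829,  0.00040253,  0.00195922, -0.00061457,  0.00063483,
        0.00121367]), 'effort': array([-1.27093477e-03, -5.31800687e+01, -3.52736199e+01,  7.07779988e-02,
        2.43757601e-02, -1.24771150e-04]), 'eef_pos': array([ 196.6143313 , -513.37663192,  204.87488425]), 'eef_rot': array([-3.14040100e+00, -4.44540720e-05,  3.65744354e-01]), 'wrist_force': array([ 0.8261625 , -0.18536328, -0.63428042]), 'moment': array([-0.02501163, -0.00995114,  0.06784512]), 'finger_force': 0.0, 'finger_gap': 93.92663780121964}
top {'camera_matrix': array([[470.62053068,   0.        , 310.23830903],
       [  0.        , 470.62053068, 239.07451676],
       [  0.        ,   0.        ,   1.        ]]), 'R': array([[ 1.45641702e-02, -9.99893907e-01,  2.44327255e-04],
       [-9.85713561e-01, -1.43986292e-02, -1.67813751e-01],
       [ 1.67799465e-01,  2.20323135e-03, -9.85818688e-01]]), 't': array([ -35.11678104,  604.29515497, 1106.96157925])}
scene {'camera_matrix': array([[494.75775454,   0.        , 321.41018495],
       [  0.        , 494.75775454, 238.32815149],
       [  0.        ,   0.        ,   1.        ]]), 'R': array([[ 0.50815025,  0.86123882,  0.00714285],
       [ 0.71733023, -0.41862178, -0.55694985],
       [-0.47667668,  0.28813799, -0.83051541]]), 't': array([-281.0901648, -384.5843675, 1476.5046908])}
```

View pics/top0.png

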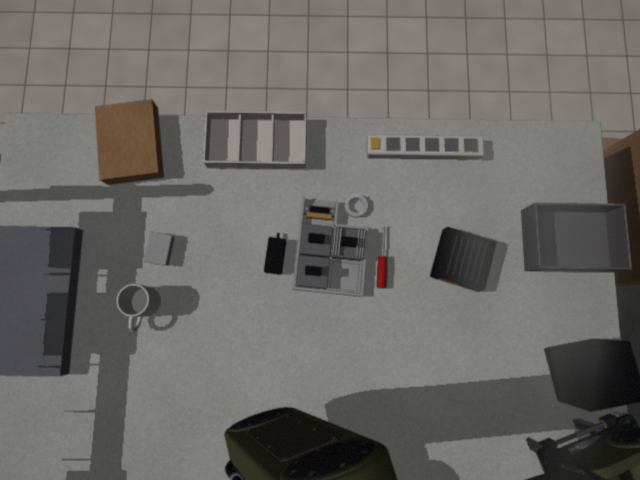

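View pics/scene0.png

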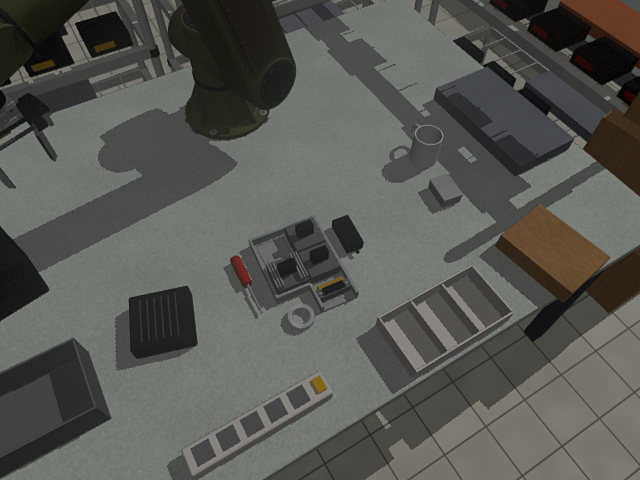

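The top view shows the tray around (332,258): the pocket is at (320,210) with the brass bar at (318,213). plain_a is in the dock bay at (318,240), the finned module is in bay_far at (350,243), and plain_b is in bay_near at (314,272). The corner bay at (347,277) is empty. Next I'll get a rough tray pose and move the wrist camera over it.

```bash
cat > h.py <<'E'
from cell import manip, optics
import cv2,numpy as np
from scipy.spatial.transform import Rotation as Ro
def ray(c,uv,z):
    K,R,t=[np.array(c[k]) for k in("camera_matrix","R","t")]
    uv=np.atleast_2d(np.array(uv,float)); d=np.c_[uv,np.ones(len(uv))]@np.linalg.inv(K).T@R
    o=-R.T@t; return o+d*((z-o[2])/d[:,2])[:,None]
def proj(c,X):
    K,R,t=[np.array(c[k]) for k in("camera_matrix","R","t")]
    p=(np.atleast_2d(X)@R.T+t)@K.T; return p[:,:2]/p[:,2:]
def rows_to(xyz,yaw):
    """shift and turn in tool axes from the measured pose to a tool-down pose at world xyz, tool yaw"""
    s=manip.read_state(); R=Ro.from_euler('xyz',s['eef_rot']); G=Ro.from_euler('xyz',[np.pi,0,yaw])
    return R.inv().apply(np.array(xyz)-s['eef_pos']).round(1), (R.inv()*G).as_rotvec().round(4)
E
python3 - <<'E'
from h import *
c=optics.calibration("top")
print("bars",ray(c,[[318,238],[350,241],[315,271]],70).round(1))
print("corners z28: near-left, near-right, far-left",ray(c,[[294,291],[365,296],[303,199],[372,228]],28).round(1))
s=manip.read_state(); cw=optics.calibration("wrist")
R=Ro.from_euler('xyz',s['eef_rot']).as_matrix()
print("cam in tool",R.T@(-cw["R"].T@cw["t"]-s['eef_pos']), cw["R"]@R, cw["camera_matrix"])
E
```

```text
bars [[ 604.4  -45.1   70. ]
 [ 598.2 -122.6   70. ]
 [ 524.2  -38.9   70. ]]
corners z28: near-left, near-right, far-left [[ 478.3   11.9   28. ]
 [ 468.6 -163.    28. ]
 [ 711.9   -6.3   28. ]
 [ 639.3 -181.5   28. ]]
cam in tool [  75.40366599    0.35121725 -178.89852615] [[-1.37065009e-04  9.99999697e-01  7.66923640e-04]
 [-9.66833674e-01  6.33584797e-05 -2.55406819e-01]
 [-2.55406790e-01 -7.76494939e-04  9.66833372e-01]] [[398.3497201    0.         317.52798115]
 [  0.         398.3497201  244.77751277]
 [  0.           0.           1.        ]]
```

```bash
python3 - <<'E'
from h import *
print(rows_to([555,-143,200],1.49))
E
```

```text
(array([ 467.1, -217.7,    5.2]), array([-9.0000e-04, -6.0000e-04, -1.1242e+00]))
```

```bash
python3 -m crank '[[60,467,-218,5,0,0,-1.124],[60,467,-218,5,0,0,-1.124],[60,467,-218,5,0,0,-1.124],[60,467,-218,5,0,0,-1.124],[60,467,-218,5,0,0,-1.124],[60,467,-218,5,0,0,-1.124],[60,467,-218,5,0,0,-1.124],[60,467,-218,5,0,0,-1.124],[60,467,-218,5,0,0,-1.124],[60,467,-218,5,0,0,-1.124]]' 10
python3 - <<'E'
from h import *
print(rows_to([555,-143,200],1.49))
E
```

```text
clock: 1.1
eef_pos: [545.2, -152.2, 200.4]
eef_rot: [-3.141, -0.0, 1.49]
wrist_force: [0.1, -1.3, -0.2]
finger_gap: 56.2
finger_force: 0.0
(array([10. ,  9. ,  0.4]), array([-0.0003, -0.    ,  0.0001]))
```

```bash
python3 -m crank '[[60,10,9,0,0,0,0],[60,10,9,0,0,0,0],[60,10,9,0,0,0,0],[60,10,9,0,0,0,0],[60,10,9,0,0,0,0]]'
python3 - <<'E'
from h import *
c=optics.calibration("wrist"); p,d=optics.camera("wrist")
cv2.imwrite("pics/w1.png",p[:,:,::-1]); np.save("pics/w1.npy",d); np.savez("pics/w1c.npz",**c)
print(manip.read_state()['eef_pos'])
E
```

```text
clock: 1.6
eef_pos: [553.3, -146.0, 200.8]
eef_rot: [3.141, 0.0, 1.488]
wrist_force: [-0.1, -0.2, 0.6]
finger_gap: 56.3
finger_force: 0.0
[ 553.40326435 -145.80290837  200.83791678]
```

View pics/w1.png

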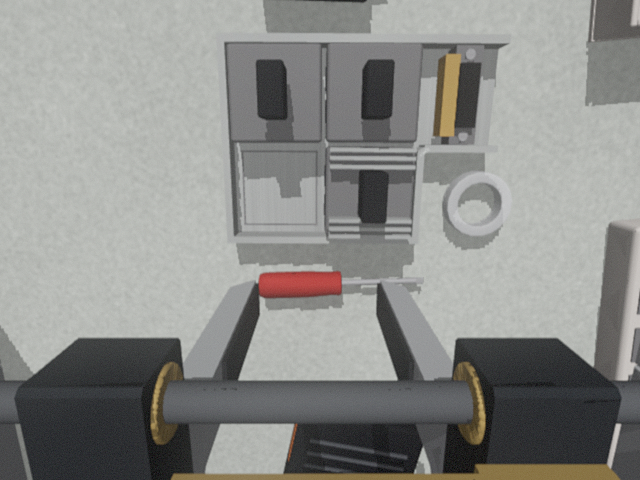

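The wrist view shows the whole tray. The rim corners are at about (221,38), (231,242) and (414,242). The bars are at (271,90) for plain_b, (377,90) for plain_a and (373,196) for the finned module. The brass bar is at (447,95), and the tape at (478,203) and driver are clear of the tray. Next I'll measure these from depth by height slices.

```bash
cat >> h.py <<'E'
def cloud(c,d):
    K,R,t=[np.array(c[k]) for k in("camera_matrix","R","t")]
    v,u=np.mgrid[:480,:640]; P=np.stack([(u-K[0,2])/K[0,0]*d,(v-K[1,2])/K[1,1]*d,d],-1)
    W=(P-t)@R; W[d<=0]=-999; return W
def blobs(W,lo,hi,amin,box=(440,740,-200,20)):
    m=((W[...,2]>lo)&(W[...,2]<hi)&(W[...,0]>box[0])&(W[...,0]<box[1])&(W[...,1]>box[2])&(W[...,1]<box[3])).astype(np.uint8)
    n,L,s,_=cv2.connectedComponentsWithStats(m); out=[]
    for i in range(1,n):
        if s[i,4]>=amin:
            P=W[L==i]; r=cv2.minAreaRect(P[:,:2].astype(np.float32)); out.append((r,P[:,2].mean(),s[i,4],P))
    return out
E
python3 - <<'E'
from h import *
c=np.load("pics/w1c.npz"); W=cloud(c,np.load("pics/w1.npy"))
for lo,hi in((63,80),(33,43),(22,32.5),(3,12)):
    for r,z,n,P in blobs(W,lo,hi,150): print((lo,hi),np.round(r[0],1),np.round(r[1],1),round(r[2],2),round(z,1),n)
E
```

```text
(63, 80) [529.1 -33. ] [39.9 20.1] 85.31 71.4 1632
(63, 80) [608.4 -39.6] [39.8 20.4] 84.88 71.3 1657
(63, 80) [ 601.3 -118.8] [39.6 20.3] 84.89 71.2 1359
(33, 43) [528.7 -33.1] [76.  75.8] 85.34 37.5 7491
(33, 43) [608.6 -39.6] [75.8 76.3] 85.06 37.5 7374
(33, 43) [686.  -46.5] [49.4 16.6] 84.88 33.9 990
(33, 43) [ 601.1 -118.8] [73.9 75.6] 84.51 37.8 2958
(33, 43) [ 621. -122.] [42.4 36.4] 84.73 37.5 1261
(22, 32.5) [596.3 -78.9] [174.7 237.3] 84.83 27.6 9398
(22, 32.5) [ 520.2 -197.8] [ 5.  51.5] 89.12 23.3 191
(3, 12) [584.8 -78.3] [161.8 202.8] 85.18 5.8 10679
(3, 12) [711.9 -48.2] [80. 15.] 86.03 5.7 1395
(3, 12) [ 687. -131.] [57.  21.4] 58.48 7.6 194
(3, 12) [ 713.6 -146.3] [39.6 19. ] 62.44 7.6 205
```

```bash
cat >> h.py <<'E'
YAW=np.deg2rad(-5.17); O=np.array([564.8,-76.1]); A=np.array([[np.cos(YAW),-np.sin(YAW)],[np.sin(YAW),np.cos(YAW)]])
def w(tx,ty): return O+A@[tx,ty]
def tr(p): return A.T@(np.array(p)[:2]-O)
def go(tx,ty,z): print(*rows_to([*w(tx,ty),z],np.pi/2+YAW))
def st():
    s=manip.read_state(); print(s['clock'],tr(s['eef_pos']).round(1),s['eef_pos'][2].round(1),s['eef_rot'].round(4),'F tray',(A.T@s['wrist_force'][:2]).round(1),s['wrist_force'][2].round(1),s['finger_gap'].round(1),s['finger_force'])
E
python3 - <<'E'
from h import *
st()
for p in((529,-33.05),(608.5,-39.6),(601.2,-118.8),(686,-46.5)): print(tr(p).round(1))
b=tr((529,-33.05)); go(*b,105)
E
```

```text
Traceback (most recent call last):
  File "h.py", line 31, in st
    s=manip.read_state(); print(s['clock'],tr(s['eef_pos']).round(1),s['eef_pos'][2].round(1),s['eef_rot'].round(4),'F tray',(A.T@s['wrist_force'][:2]).round(1),s['wrist_force'][2].round(1),s['finger_gap'].round(1),s['finger_force'])
                                                                                                                                                                                              ^^^^^^^^^^^^^^^^^^^^^
AttributeError: 'float' object has no attribute 'round'
```

```bash
sed -i "s/s\['finger_gap'\].round(1)/round(s['finger_gap'],1)/" h.py; python3 - <<'E'
from h import *
st()
for p in((529,-33.05),(608.5,-39.6),(601.2,-118.8),(686,-46.5)): print(tr(p).round(1))
b=tr((529,-33.05)); go(*b,105)
E
```

```text
1.65 [ -5.1 -70.4] 200.8 [3.1413e+00 1.0000e-04 1.4883e+00] F tray [ 0.1 -0.5] 0.9 56.5 0.0
[-39.5  39.6]
[40.2 40.3]
[ 40.1 -39.2]
[118.   40.4]
[110.4 -33.6  95.8] [0.0003 0.0001 0.0077]
```

```bash
python3 -m crank '[[60,110.5,-33.5,50,0,0,0.0077],[60,110.5,-33.5,96,0,0,0.0077],[60,110.5,-33.5,96,0,0,0.0077],[60,110.5,-33.5,96,0,0,0.0077],[60,110.5,-33.5,96,0,0,0.0077],[60,110.5,-33.5,96,0,0,0.0077]]'
python3 - <<'E'
from h import *
st(); go(-39.5,39.6,44)
E
```

```text
clock: 2.25
eef_pos: [530.4, -33.1, 106.1]
eef_rot: [3.139, 0.0, 1.481]
wrist_force: [0.5, -0.7, 0.2]
finger_gap: 56.3
finger_force: 0.0
2.25 [-38.1  39.7] 106.1 [3.1393e+00 3.0000e-04 1.4812e+00] F tray [ 0.5 -0.7] 0.2 56.3 0.0
[-0.1 -1.5 62.1] [0.0023 0.0003 0.0006]
```

```bash
python3 -m crank '[[60,0,-1.5,31,0,0,0],[60,0,-1.5,50,0,0,0],[60,0,-1.5,62,0,0,0],[60,0,-1.5,62,0,0,0],[60,0,-1.5,62,0,0,0]]'
python3 - <<'E'
from h import *
st(); go(-39.5,39.6,44)
E
```

```text
clock: 2.75
eef_pos: [528.7, -32.4, 43.7]
eef_rot: [3.14, 0.0, 1.481]
wrist_force: [-0.2, 0.1, 0.2]
finger_gap: 56.3
finger_force: 0.0
2.75 [-39.9  40.3] 43.7 [3.1401 0.     1.4814] F tray [-0.2  0.1] 0.2 56.3 0.0
[-0.7  0.4 -0.3] [0.0015 0.     0.0008]
```

Now I'll close on the bar and check.

```bash
python3 -m crank '[[10,0,0,0,0,0,0],[10,0,0,0,0,0,0],[10,0,0,0,0,0,0],[10,0,0,0,0,0,0],[10,0,0,0,0,0,0],[10,0,0,0,0,0,0]]' 12
python3 - <<'E'
from h import *
st(); go(-40,-40,44)
E
```

```text
clock: 3.35
eef_pos: [528.0, -31.8, 42.7]
eef_rot: [3.142, -0.0, 1.482]
wrist_force: [-0.9, 0.3, 1.4]
finger_gap: 20.0
finger_force: 12.0
3.35 [-40.6  40.8] 42.7 [ 3.1415 -0.      1.4822] F tray [-1.   0.2] 1.4 20.0 11.992568671703339
[-80.8   0.5  -1.3] [ 0.0001 -0.      0.0016]
```

```bash
python3 -m crank '[[10,-8,0,0,0,0,0],[10,-20,0,0,0,0,0],[10,-34,0,0,0,0,0],[10,-48,0,0,0,0,0],[10,-62,0,0,0,0,0],[10,-72,0,0,0,0,0],[10,-79,0,0,0,0,0],[10,-80,0,0,0,0,0],[10,-80,0,0,0,0,0],[10,-80,0,0,0,0,0]]'
python3 - <<'E'
from h import *
st()
p,d=optics.camera("wrist"); c=optics.calibration("wrist"); cv2.imwrite("pics/w2.png",p[:,:,::-1]); W=cloud(c,d)
for lo,hi in((63,80),(33,43)):
    for r,z,n,P in blobs(W,lo,hi,150): print((lo,hi),tr(r[0]).round(1),np.round(r[1],1),round(r[2],2),round(z,1),n)
E
```

```text
clock: 4.35
eef_pos: [521.0, -111.8, 42.7]
eef_rot: [3.141, 0.001, 1.482]
wrist_force: [-0.9, -4.7, 7.0]
finger_gap: 19.6
finger_force: 12.0
4.35 [-40.4 -39.5] 42.7 [3.1412e+00 8.0000e-04 1.4823e+00] F tray [-0.5 -4.7] 7.0 19.6 11.993168145418167
(63, 80) [39.9 40.4] [40.2 20.8] 84.7 70.9 7121
(63, 80) [ 39.8 -39.3] [40.6 20.8] 83.66 70.7 4821
(63, 80) [-35.3 -38.8] [40.7 43.2] 17.85 71.4 5559
(33, 43) [40.  40.4] [76.5 76.1] 84.89 37.5 20884
(33, 43) [ 39.6 -32.5] [62.7 75.3] 84.77 37.9 7253
(33, 43) [-39.2 -33. ] [61.2 76.3] 84.93 37.4 10731
(33, 43) [ 66.1 -42.1] [39.7 24. ] 85.08 37.7 1483
```

```bash
python3 -m crank '[[60,0,0,0,0,0,0],[60,0,0,0,0,0,0],[60,0,0,0,0,0,0],[60,0,0,0,0,0,0],[60,0,0,-25,0,0,0],[60,0,0,-50,0,0,0],[60,35,35,-52,0,0,0],[60,70,70,-52,0,0,0],[60,80,80,-52,0,0,0],[60,80,80,-52,0,0,0]]'
python3 - <<'E'
from h import *
st(); go(40,40.4,44)
E
```

```text
clock: 5.4
eef_pos: [608.3, -37.4, 94.0]
eef_rot: [-3.141, -0.0, 1.484]
wrist_force: [0.1, -0.5, 0.7]
finger_gap: 56.2
finger_force: 0.0
5.4 [39.9 42.4] 94.0 [-3.1411e+00 -2.0000e-04  1.4843e+00] F tray [ 0.2 -0.5] 0.7 56.2 0.0
[-2.   0.1 50. ] [-0.0005 -0.0002  0.0038]
```

```bash
python3 -m crank '[[60,-1.5,0,30,0,0,0.003],[60,-1.5,0,48,0,0,0.003],[60,-1.5,0,50,0,0,0.003],[60,-1.5,0,50,0,0,0.003],[10,-1.5,0,50,0,0,0.003],[10,-1.5,0,50,0,0,0.003],[10,-1.5,0,50,0,0,0.003],[10,-1.5,0,50,0,0,0.003],[10,-1.5,0,50,0,0,0.003],[10,-1.5,0,50,0,0,0.003]]' 12
python3 - <<'E'
from h import *
st()
E
```

```text
clock: 6.4
eef_pos: [607.6, -40.4, 44.8]
eef_rot: [3.142, 0.0, 1.479]
wrist_force: [-1.5, -0.8, 1.3]
finger_gap: 19.7
finger_force: 12.0
6.4 [39.4 39.4] 44.8 [3.1415 0.     1.4792] F tray [-1.4 -0.9] 1.3 19.7 11.99802428483963
```

Next, slide plain_a from the dock bay to the near bay (tray -x).

```bash
python3 -m crank '[[10,0,-8,0,0,0,0],[10,0,-20,0,0,0,0],[10,0,-34,0,0,0,0],[10,0,-48,0,0,0,0],[10,0,-62,0,0,0,0],[10,0,-72,0,0,0,0],[10,0,-79,0,0,0,0],[10,0,-80,0,0,0,0],[10,0,-80,0,0,0,0],[10,0,-80,0,0,0,0]]'
python3 - <<'E'
from h import *
st()
E
```

```text
clock: 7.4
eef_pos: [527.9, -33.1, 44.8]
eef_rot: [-3.141, -0.0, 1.479]
wrist_force: [-3.7, 1.5, 7.7]
finger_gap: 19.9
finger_force: 12.0
7.4 [-40.7  39.5] 44.8 [-3.1409 -0.      1.4791] F tray [-3.9  1.2] 7.7 19.9 11.99962243437767
```

```bash
python3 -m crank '[[60,0,0,0,0,0,0],[60,0,0,0,0,0,0],[60,0,0,0,0,0,0],[60,0,0,0,0,0,0],[60,0,0,-25,0,0,0],[60,0,0,-52,0,0,0],[60,-35,35,-56,0,0,0],[60,-70,70,-56,0,0,0],[60,-79,80.5,-56,0,0,0],[60,-79,80.5,-56,0,0,0]]'
python3 - <<'E'
from h import *
st()
p,d=optics.camera("wrist"); c=optics.calibration("wrist"); cv2.imwrite("pics/w3.png",p[:,:,::-1]); W=cloud(c,d)
for lo,hi in((63,80),(33,43)):
    for r,z,n,P in blobs(W,lo,hi,300): print((lo,hi),tr(r[0]).round(1),np.round(r[1],1),round(r[2],2),round(z,1),n)
go(40,-39.2,44)
E
```

```text
clock: 8.4
eef_pos: [601.3, -120.5, 99.9]
eef_rot: [-3.141, -0.0, 1.477]
wrist_force: [-1.0, 1.0, -0.4]
finger_gap: 56.0
finger_force: 0.0
8.4 [ 40.3 -41. ] 99.9 [-3.1412 -0.      1.4772] F tray [-1.   0.9] -0.4 56.0 0.0
(63, 80) [-40.   41.5] [39.8 20.4] 84.73 71.1 3620
(63, 80) [ 39.3 -38.1] [40.1 20. ] 84.86 71.2 2553
(63, 80) [-39.7 -39.3] [40.2 20.3] 85.46 70.9 2780
(33, 43) [-40.   41.7] [75.8 76. ] 84.61 37.6 12942
(33, 43) [117.2  41.3] [49.5 16.5] 85.0 33.8 1894
(33, 43) [ 39.3 -36.9] [73.3 76.2] 84.71 37.8 6639
(33, 43) [-39.7 -39.2] [75.9 75.8] 85.45 37.5 8875
[ 0.6  0.6 55.9] [-0.001  -0.0003 -0.0024]
```

View pics/w3.png

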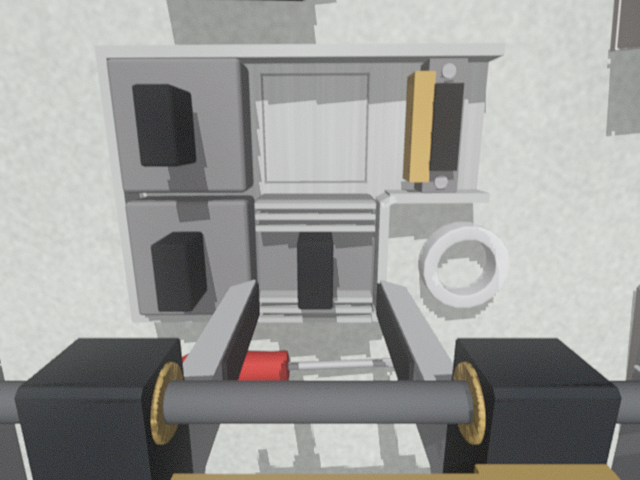

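Both smooth modules sit squarely, with bars at (165,125) and (180,270). The dock bay at (315,125) is empty, and the finned bar at (315,270) is between the fingers. I'll grasp the finned module.

```bash
python3 -m crank '[[60,1,0,30,0,0,-0.002],[60,1,0,52,0,0,-0.002],[60,1,0,55.5,0,0,-0.002],[60,1,0,55.5,0,0,-0.002],[10,1,0,55.5,0,0,-0.002],[10,1,0,55.5,0,0,-0.002],[10,1,0,55.5,0,0,-0.002],[10,1,0,55.5,0,0,-0.002],[10,1,0,55.5,0,0,-0.002],[10,1,0,55.5,0,0,-0.002]]' 15
python3 - <<'E'
from h import *
st()
E
```

```text
clock: 9.45
eef_pos: [600.9, -118.2, 45.3]
eef_rot: [3.141, -0.0, 1.481]
wrist_force: [-1.1, 0.0, 2.5]
finger_gap: 19.8
finger_force: 15.0
9.45 [ 39.8 -38.7] 45.3 [ 3.1415 -0.      1.481 ] F tray [-1.  -0.1] 2.5 19.8 14.999390244483948
```

```bash
python3 -m crank '[[10,8,0,0,0,0,0],[10,20,0,0,0,0,0],[10,34,0,0,0,0,0],[10,48,0,0,0,0,0],[10,62,0,0,0,0,0],[10,72,0,0,0,0,0],[10,79,0,0,0,0,0],[10,79.5,0,0,0,0,0],[10,79.5,0,0,0,0,0],[10,79.5,0,0,0,0,0]]'
python3 - <<'E'
from h import *
for i in range(3):
    st(); p,d=optics.camera("wrist"); c=optics.calibration("wrist"); W=cloud(c,d)
    for lo,hi in((63,80),(33,43),(22,32.5)):
        for r,z,n,P in blobs(W,lo,hi,300): print((lo,hi),tr(r[0]).round(1),np.round(r[1],1),round(r[2],2),n, 'y range',np.percentile((P[:,:2]-O)@A[:,1],[1,99]).round(1))
cv2.imwrite("pics/w4.png",p[:,:,::-1])
E
```

```text
clock: 10.45
eef_pos: [608.2, -37.6, 45.3]
eef_rot: [3.141, -0.001, 1.482]
wrist_force: [0.6, 3.2, 6.0]
finger_gap: 19.8
finger_force: 15.0
10.45 [39.8 42.3] 45.3 [ 3.1412e+00 -1.2000e-03  1.4815e+00] F tray [0.3 3.3] 6.0 19.8 14.999808222055435
(63, 80) [-38.9  40.8] [40.3 20.8] 85.24 4652 y range [21.9 60.5]
(63, 80) [37.4 43.5] [42.7 40.6] 61.08 5386 y range [22.7 61.4]
(33, 43) [40.9 78. ] [ 3.3 75.2] 84.85 820 y range [77.5 79.5]
(33, 43) [-39.1  41.4] [75.2 76.7] 85.57 12945 y range [ 9.3 78.2]
(33, 43) [41.  71.4] [ 3.6 76.1] 84.92 665 y range [70.7 73.1]
(33, 43) [41.1 64.1] [ 4.6 75.8] 85.14 732 y range [62.9 66.2]
(33, 43) [118.2  40.1] [50.5 16.7] 85.18 2355 y range [16.4 64.7]
(33, 43) [16.7 37.5] [42.4 27.5] 84.53 2033 y range [20.1 58.3]
(33, 43) [65.1 38.7] [42.4 28.3] 85.02 2023 y range [20.1 58.3]
(33, 43) [-65.7  -4.5] [ 5.  21.3] 85.89 392 y range [-6.9 -2.5]
(33, 43) [-70.2 -50.4] [34.1 13. ] 84.73 825 y range [-66.7 -34.5]
(22, 32.5) [31.7 37.3] [100.1 238. ] 85.2 8948 y range [-7.4 87. ]
(22, 32.5) [-21.3  62.4] [48.9 99.4] 42.0 1097 y range [14.2 78.6]
(22, 32.
[... 1734 characters left out ...]
 3.5 75.8] 84.81 661 y range [70.6 73.1]
(33, 43) [118.  40.] [50.5 16.9] 84.99 2404 y range [16.3 64.8]
(33, 43) [41.1 63.8] [ 5.2 75.9] 84.35 727 y range [62.8 66.2]
(33, 43) [17.1 38.3] [43.3 28.2] 84.58 2032 y range [20.1 58.3]
(33, 43) [65.  38.7] [42.3 28.4] 84.76 2026 y range [20.  58.4]
(33, 43) [-65.9  -4.6] [ 5.1 21.5] 85.92 396 y range [-6.9 -2.2]
(33, 43) [-69.9 -50.3] [33.9 13.4] 84.69 824 y range [-66.7 -34.3]
(22, 32.5) [31.7 37.1] [100.  238.1] 84.97 10034 y range [-6.9 87. ]
(22, 32.5) [114.   45.1] [68.5 31.4] 84.87 4315 y range [14.4 79. ]
(22, 32.5) [142.4  -2.3] [ 7.5 16.2] 85.77 374 y range [-5.5  1.2]
(22, 32.5) [-84.  -59.4] [35.3  5.5] 85.77 373 y range [-76.1 -42.5]
```

View pics/w4.png

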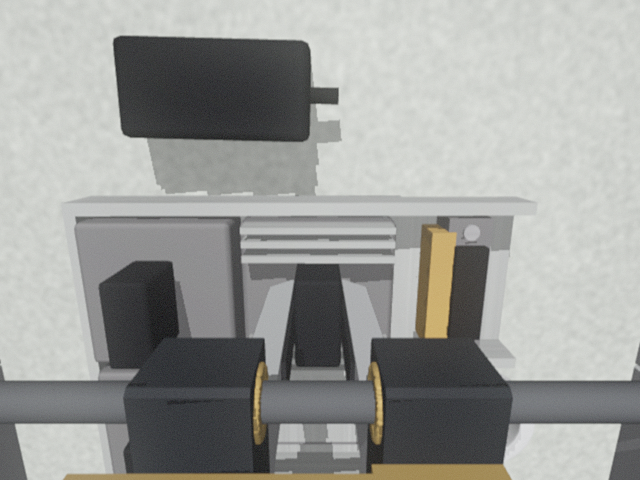

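The finned module is in the dock bay, with its bar at (318,315), about 1 mm off the pocket centre line. I'll shift it by -1 mm in y and enter the pocket.

```bash
python3 -m crank '[[10,-1.2,0,0,0,0,0],[10,-1.2,3,0,0,0,0],[10,-1.2,7,0,0,0,0],[10,-1.2,11,0,0,0,0],[10,-1.2,15,0,0,0,0],[10,-1.2,15,0,0,0,0],[10,-1.2,15,0,0,0,0]]'
python3 -c "from h import *;st()"
python3 -m crank '[[10,0,3,0,0,0,0],[10,0,6,0,0,0,0],[10,0,9,0,0,0,0],[10,0,12,0,0,0,0],[10,0,12,0,0,0,0],[10,0,12,0,0,0,0]]'
python3 -c "from h import *;st()"
```

```text
clock: 11.3
eef_pos: [623.2, -40.6, 45.3]
eef_rot: [3.141, -0.001, 1.481]
wrist_force: [0.6, -0.4, 4.7]
finger_gap: 20.0
finger_force: 15.0
11.3 [55.  40.6] 45.3 [ 3.1409e+00 -5.0000e-04  1.4814e+00] F tray [ 0.7 -0.3] 4.7 20.0 15.000481903553009
clock: 11.9
eef_pos: [634.2, -41.7, 45.3]
eef_rot: [-3.14, -0.0, 1.481]
wrist_force: [-7.5, 0.1, 10.4]
finger_gap: 19.8
finger_force: 15.0
11.9 [66.1 40.5] 45.3 [-3.1399e+00 -4.0000e-04  1.4815e+00] F tray [-7.5 -0.5] 10.4 19.8 15.003742575645447
```

```bash
cat >> h.py <<'E'
def look(f):
    st(); p,d=optics.camera("wrist"); c=optics.calibration("wrist"); W=cloud(c,d); cv2.imwrite(f,p[:,:,::-1])
    h=cv2.cvtColor(p,cv2.COLOR_RGB2HSV); m=(h[...,0]>12)&(h[...,0]<32)&(h[...,1]>110)&(W[...,2]>30)&(W[...,2]<40)
    P=(W[m][:,:2]-O)@A; print('brass x',np.percentile(P[:,0],[2,50,98]).round(1),m.sum())
    m=(W[...,2]>44)&(W[...,2]<53); P=(W[m][:,:2]-O)@A; P=P[(P[:,1]>60)&(P[:,1]<82)&(P[:,0]>0)&(P[:,0]<130)]
    print('fins x',np.percentile(P[:,0],[1,50,99]).round(1),'ymax',np.percentile(P[:,1],99).round(1),len(P))
E
python3 -c "from h import *;look('pics/w5.png')"
python3 -m crank '[[10,0,1,0,0,0,0],[10,0,2,0,0,0,0],[10,0,2,0,0,0,0],[10,0,2,0,0,0,0]]'
python3 -c "from h import *;look('pics/w6.png')"
```

```text
11.9 [66.1 40.5] 45.3 [-3.1399e+00 -4.0000e-04  1.4815e+00] F tray [-7.5 -0.5] 10.4 19.8 15.003742575645447
brass x [107.  108.7 110.4] 48
fins x [ 33.   67.1 101.6] ymax 77.2 4233
clock: 12.35
eef_pos: [634.7, -41.7, 45.4]
eef_rot: [-3.136, -0.0, 1.482]
wrist_force: [-21.4, 1.1, 19.2]
finger_gap: 20.1
finger_force: 15.0
12.35 [66.5 40.6] 45.4 [-3.1357e+00 -4.0000e-04  1.4815e+00] F tray [-21.5  -0.8] 19.2 20.1 15.00434696674347
brass x [107.  109.3 111.7] 62
fins x [ 33.4  67.5 101.9] ymax 77.2 4292
```

View pics/w6.png

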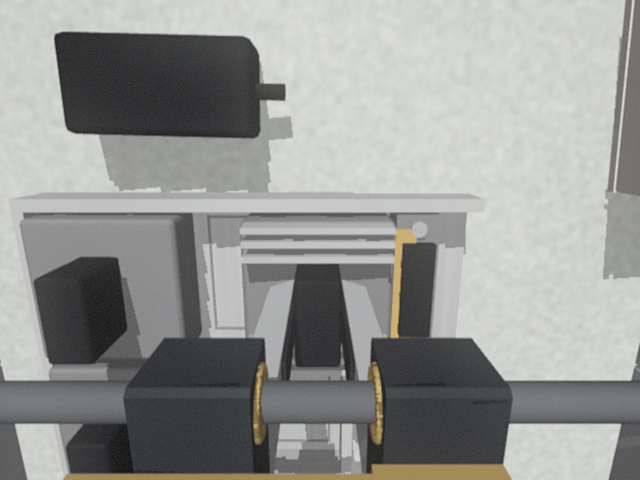

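Now the fins nearly hide the brass bar; only a strip at (402,280) is left, with the black socket behind it. The force rose from 7 N to 21 N for 0.5 mm, so this looks like the stop. I'll compare the brass bar's position with the first picture.

```bash
python3 - <<'E'
from h import *
p=cv2.imread("pics/w1.png")[:,:,::-1].copy(); W=cloud(np.load("pics/w1c.npz"),np.load("pics/w1.npy"))
h=cv2.cvtColor(p,cv2.COLOR_RGB2HSV); m=(h[...,0]>12)&(h[...,0]<32)&(h[...,1]>110)
P=np.c_[(W[m][:,:2]-O)@A,W[m][:,2]]; print(np.percentile(P,[2,50,98],axis=0).round(1)); k=P[:,2]>30;print(np.percentile(P[k,0],[2,50,98]))
E
```

```text
[[-33.8 -52.5  27.8]
 [ 26.  -50.7 322.3]
 [109.3  64.8 325.4]]
[-33.72803764  24.9771514  101.49245168]
```

```bash
python3 - <<'E'
from h import *
p=cv2.imread("pics/w1.png")[:,:,::-1].copy(); W=cloud(np.load("pics/w1c.npz"),np.load("pics/w1.npy"))
h=cv2.cvtColor(p,cv2.COLOR_RGB2HSV); m=(h[...,0]>12)&(h[...,0]<32)&(h[...,1]>110)&(W[...,2]<60)
P=np.c_[(W[m][:,:2]-O)@A,W[m][:,2]]; P=P[(P[:,0]>90)&(P[:,0]<130)];print(np.percentile(P,[2,50,98],axis=0).round(1))
for z in range(10,42,4):
    k=abs(P[:,2]-z)<2
    if k.sum()>10: print(z,k.sum(),np.percentile(P[k,0],[2,50,98]).round(1))
E
```

```text
[[ 98.7   9.3  26.5]
 [104.3  40.3  29. ]
 [110.2  70.1  30.7]]
26 126 [ 98.6 104.6 110.2]
30 1059 [ 98.8 104.4 110.2]
```

Vision gives about 6.9 mm of bar push since the start, plus 0–3 mm initial travel. The force also shows a clear rise with almost no motion, so this is the stop. I'll relieve the push, open, rise and verify.

```bash
python3 -m crank '[[10,0,-1,-0.5,0,0,0],[60,0,-1,-0.5,0,0,0],[60,0,-1,-0.5,0,0,0],[60,0,-1,-0.5,0,0,0],[60,0,-1,-0.5,0,0,0],[60,0,-1,-30,0,0,0],[60,0,-1,-60,0,0,0],[60,-50,-20,-90,0,0,0],[60,-90,-40,-100,0,0,0],[60,-105,-50,-105,0,0,0]]'
python3 -m crank '[[60,0,0,0,0,0,0],[60,0,0,0,0,0,0],[60,0,0,0,0,0,0]]'
python3 - <<'E'
from h import *
st(); p,d=optics.camera("wrist"); c=optics.calibration("wrist"); W=cloud(c,d); cv2.imwrite("pics/w7.png",p[:,:,::-1])
for lo,hi in((63,80),(33,43),(22,32.5)):
    for r,z,n,P in blobs(W,lo,hi,400): print((lo,hi),tr(r[0]).round(1),np.round(r[1],1),round(r[2],2),round(z,1),n)
h=cv2.cvtColor(p,cv2.COLOR_RGB2HSV); m=(h[...,0]>12)&(h[...,0]<32)&(h[...,1]>110)&(W[...,2]<60)
P=np.c_[(W[m][:,:2]-O)@A,W[m][:,2]]; P=P[(P[:,0]>90)&(P[:,0]<130)];print('brass',np.percentile(P,[2,50,98],axis=0).round(1))
E
```

```text
clock: 13.4
eef_pos: [576.6, -145.4, 151.6]
eef_rot: [3.14, 0.001, 1.48]
wrist_force: [0.1, -0.1, -0.4]
finger_gap: 56.4
finger_force: 0.0
clock: 13.7
eef_pos: [578.0, -141.9, 149.6]
eef_rot: [-3.141, -0.0, 1.482]
wrist_force: [-0.2, 1.0, -0.8]
finger_gap: 56.0
finger_force: 0.0
13.7 [ 19.  -64.4] 149.6 [-3.1410e+00 -3.0000e-04  1.4819e+00] F tray [-0.2  1. ] -0.8 56.0 0.0
(63, 80) [-39.4  40.4] [39.5 20.3] 84.81 71.2 2422
(63, 80) [67.4 39.8] [40.4 20.5] 84.94 71.1 2402
(63, 80) [-39.1 -40.4] [40.1 20.3] 85.27 71.1 1929
(33, 43) [-39.5  40.8] [75.9 76.1] 84.8 37.5 9865
(33, 43) [67.4 40. ] [75.  76.4] 84.97 37.7 6919
(33, 43) [117.9  40.3] [49.2 17. ] 84.9 33.8 1396
(33, 43) [-39.3 -40.2] [75.3 76.3] 84.99 37.4 7965
(22, 32.5) [31.6  0.1] [174.5 237.6] 85.02 27.5 10891
brass [[107.3   9.9  27.4]
 [109.5  42.   29.1]
 [115.6  70.1  31. ]]
```

View pics/w7.png

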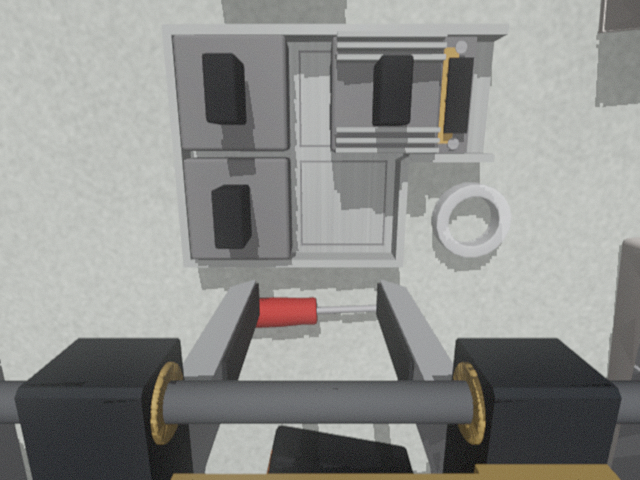

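The finned module stands in the pocket at tray (67.4, 40), with its bar at (393,90). Both smooth modules are within 1 mm of their bay centres, and the robot is clear. Handing in.

```bash
python3 -c "from cell import manip;print(manip.sign_off())"
```

```text
the job is handed in; nothing more can be done
None
```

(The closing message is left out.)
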